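Feel for the latched key on the furnace console

ROBOT

A 7-joint arm with a two-finger parallel gripper is mounted at the origin on the work surface. World frame = base frame: x ahead of the robot, y to its left, z up, the work surface at z = 0. Lengths are in m, angles in degrees, forces in N, time in s.
With the tool pointing down it reaches from about 0.4 to 0.9 m from the base axis. Payload 5.5 kg.
Tool frame: the origin (TCP) lies at the very end of the fingers, on their centre line; the grasp point (between the pads) lies 19 mm behind it; z points along the fingers, y is the line along which they close (so a half turn about z gives the same grasp; the last joint's range is limited). The gripper opens to 85 mm and grips with 20 to 120 N. Pads are 22 mm wide; open, the fingers measure 114 mm over their backs; the gripper's body (76 mm by 85 mm) begins 54 mm behind the grasp point. The pads swing forward as they close: fully open they stand 13 mm farther back than shut.
Start: joints at [90.997, 28.699, -24.465, 88.831, 12.651, 65.22, -12.049], TCP at [0.158, -0.63, 0.195] pointing down, gripper open.
Joint ranges: [-164.97, 164.97], [-17.58, 116.51], [-87.97, 89.64], [11.32, 138.91], [-80.73, 260.73], [10.89, 115.49], [-147.41, 147.41]. Speed limits (degrees/s): [147.25, 147.25, 180, 180, 180, 180, 180].

INTERFACE

Orientations are given as [roll, pitch, yaw] about the fixed x, y, z axes, in that order (R = Rz(yaw) Ry(pitch) Rx(roll)).
In Python, from station import status, eyes, robot gives the robot as it stands. The module is installed in compiled form; this text tells all that it offers.
- The arm moves only by the shell command python3 -m creep 'ROWS' [FORCE]. ROWS is JSON, one flat list of numbers, 5 for each row, row after row: the closure, from 0 (fully open) to 1 (shut), then the shift along the tool's x, y, z in mm, then the turn about the tool's z in degrees. A call has 1 to 8 rows; each row shifts and turns the commanded pose from where the row before left it, along the tool's axes as they then stand; what a row does not reach is not made up. A row lasts 1/8 s, in which the tool goes at most 62.5 mm and 10.7 degrees, less where a joint would pass 70% of its speed; a pose out of reach is approached as far as the arm can. A call is refused whole if a number of a shift passes 62.5 or a number of a turn 10.7, either way. A call with a gripper value outside its range is refused whole. The fingers move at their own pace and stop on an object; FORCE is the grip in N (left out, the last holds). Time passes only in rows, so rows that do not move let the fingers close. It gives the time, the measured TCP pose, the force, the opening and the grip force at its end, in the units of the state.
- status.get_state(): the state, without advancing time (a new reading comes with each control period).
- eyes.capture(name): name is "side" or "top" or "wrist"; returns a dict with "image" (384x512x3 uint8, red, green, blue), "mtx" (3x3 intrinsics, pixels), "extrinsics" (4x4, takes a point from world to camera coordinates); the wrist camera has in their place "T_tool_cam" (4x4, takes a point from camera to tool coordinates, whose origin is the TCP and whose axes are the flange's). Camera axes: x right, y up, looking along -z (the intrinsics and any distortion apply to the point x, -y, -z); pixel columns grow to the right and rows downward; lengths in m; the calibration is good to about 2 mm. A picture is of the moment at which its call begins: read the wrist's pose just before it. There is no depth.
- robot.job_done(): hands the job in; it is judged then, once.
The state is a dict: "clock": time; "qpos": joint angles; "qd": joint speeds; "effort": joint torques, N m; "position": TCP position; "orientation": TCP orientation; "ft_force": force on the tool from outside, world axes, zero at the start; "wrist_torque": the same for the moment, N m; "width": finger opening in m; "gripper_force": force on a finger pad.
Only numpy, scipy, OpenCV 4.12 (cv2) and the standard library are available. Lean on these libraries where they do the work, as an engineer would, in place of code of your own. Each camera call takes 0.05 s, during which the arm holds its last target. There are 200 camera calls.

TASK

One of the four identical keys on the furnace console is already latched down. With the fingertips tap all four lightly, one after another along the row starting at the round dial, to feel which one it is, and only then press that key firmly down until it unlatches and comes back up level with the others. Never push a key that is up further than a light tap, and do not lift, carry or shift the glassware and jars around.

Things in the scene. Friction and masses are not known exactly. Their poses are not given: they have to be found in the camera images.
- console: Steel console fixed to the bench: box 200 mm (x) by 360 mm (y), 60 mm high, flat deck on top. Origin: centre of its underside, on the bench; x away from the robot, y to the robot's left, z up, yawed up to 20 degrees. Round fixed dial (44 mm wide, 22 mm above the deck) at x -30, y +135 mm; flat display, 5 mm high, at x +55, y +85.
- row (a point): Centre of the key row, on the deck (60 mm above the bench), axes as the console's, at console x -30, y 0. Key centres lie along y at +69 (next to the dial, the first), +23, -23 and -69 mm. Key tops: up keys 14 mm above this point, the latched key 10 mm. All keys stop at 5 mm above it (9 mm of travel).
- key_a: One of four identical plain white caps, 34 mm (console x) by 26 mm (y); which place it has in the row differs each run. Origin: centre of its flat top, z up. The latched key unlatches when pressed 3 mm further down (7 mm below the up height), at about 8 to 9 N; let go, it rises to the up height.
- key_b: One of four identical plain white caps, 34 mm (console x) by 26 mm (y); which place it has in the row differs each run. Origin: centre of its flat top, z up. The latched key stands 4 mm lower than the others and does not yield below 5.2 N; it can be at any of the four places in the row.
- key_c: One of four identical plain white caps, 34 mm (console x) by 26 mm (y); which place it has in the row differs each run. Origin: centre of its flat top, z up. A key that is up yields from 2 N, then 0.8 N per mm (a 3 N tap: about 1 mm), and springs back when let go. Moving an up key by more than 6 mm (6.8 N) is a fault.
- key_d: One of four identical plain white caps, 34 mm (console x) by 26 mm (y); which place it has in the row differs each run. Origin: centre of its flat top, z up. Bottom stop 9 mm below the up height, reached at about 10 N.
- vial: Small capped glass vial, 24 mm wide, 45 mm high, standing loose on the console's deck behind the keys; origin at the centre of its underside. Not to be moved.
- crucible: Open white ceramic crucible, 42 mm wide, 32 mm high, standing loose on the console's deck behind the keys; origin at the centre of its underside. Not to be moved.
- beaker: Open glass beaker, 70 mm wide, 90 mm high, standing loose on the bench at the console's right end (-y); origin at the centre of its underside. Not to be moved.
- reagent_jar: White jar with a blue cap, 60 mm wide, 85 mm high, standing loose on the bench at the console's left end (+y), by the dial; origin at the centre of its underside. Not to be moved.

How it is judged:
By the outcome, as a careful person would: the job done as asked, in the order asked, and still so for the second after the job is handed in, with the robot touching nothing.
It also fails if it takes over 45 s, if anything falls off the work surface, if the arm or the gripper's body presses on something with over 40 N, if the wrist force passes 120 N, or if a joint passes its speed limit or range.

## Working session

There is one attempt and no reset: what is moved stays moved. The work goes in short steps, Python scripts to look and compute and a shell command to move; the robot and the scene stay as the last step left them, time stands still between calls to the robot, and variables do not carry over. Pictures are saved under pics/ and viewed, at most 10 in all, crops included, and the job is handed in when it is done.

```bash
mkdir -p pics; python3 - <<'E'
from station import status, eyes, robot
import cv2,numpy as np,pickle
print(status.get_state())
for n in("top","side"):
    c=eyes.capture(n);pickle.dump(c,open(n+".pkl","wb"))
    cv2.imwrite(f"pics/{n}0.png",c["image"][...,::-1])
    print(n,[ (k,np.round(v,3).tolist()) for k,v in c.items() if k!="image"])
E
```

```text
{'clock': 0.0, 'qpos': array([ 90.99639643,  28.75404133, -24.45034312,  88.89244881,
        12.65218045,  65.22053987, -12.05096031]), 'qd': array([-0.02159808, -0.01846368, -0.00261226,  0.00590942, -0.03040911,
       -0.07834026,  0.0439602 ]), 'effort': array([ 6.41117367e-04, -5.69523561e+01, -5.81552312e+00, -2.80944693e+01,
        1.07595837e-02,  1.20735125e-02, -2.67025212e-05]), 'position': array([ 0.15790094, -0.62972559,  0.19344517]), 'orientation': array([-1.79886410e+02, -1.07823631e-03,  1.40834289e+01]), 'ft_force': array([ 0.67556026,  0.03978845, -0.14357479]), 'wrist_torque': array([ 0.00171111,  0.01946959, -0.02808531]), 'gripper_force': 0.0, 'width': 0.08518514603952426}
top [('mtx', [[347.82, 0.0, 253.198], [0.0, 347.82, 190.096], [0.0, 0.0, 1.0]]), ('extrinsics', [[-0.03, -1.0, -0.002, 0.067], [0.993, -0.03, 0.112, -0.575], [-0.112, 0.001, 0.994, -1.007], [0.0, 0.0, 0.0, 1.0]])]
side [('mtx', [[437.381, 0.0, 256.598], [0.0, 437.381, 192.789], [0.0, 0.0, 1.0]]), ('extrinsics', [[-0.906, -0.424, 0.007, 0.579], [0.321, -0.675, 0.664, -0.205], [-0.277, 0.604, 0.748, -0.864], [0.0, 0.0, 0.0, 1.0]])]
```

View pics/top0.png

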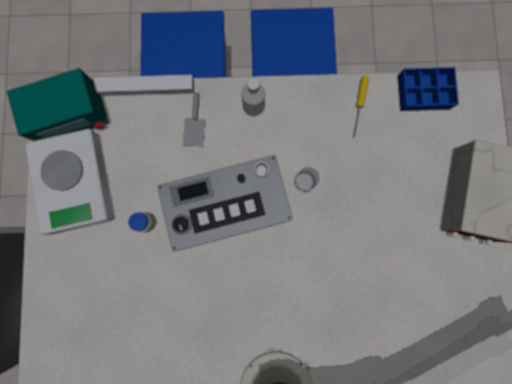

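View pics/side0.png

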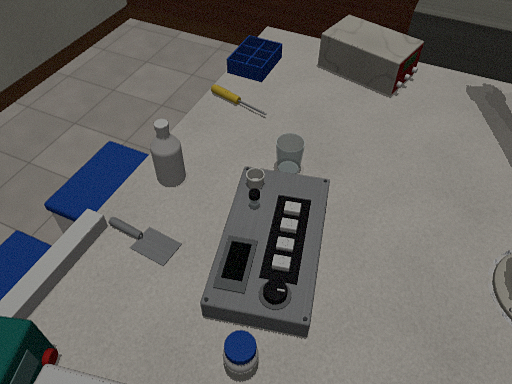

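The top view shows the dial at about (181,224) and keys at (203,218), (219,214), (235,210) and (250,206). In the side view the keys run from (281,263) to (292,209). I'll enlarge both to read these more closely.

```bash
python3 - <<'E'
import cv2,pickle,numpy as np
t=pickle.load(open("top.pkl","rb"))["image"];s=pickle.load(open("side.pkl","rb"))["image"]
a=cv2.resize(t[150:255,150:325],(700,420))[:, :, ::-1]
b=cv2.resize(s[160:330,200:340],None,fx=4,fy=4)[...,::-1]
b=cv2.resize(s[190:315,250:320],None,fx=4,fy=4,interpolation=2)[...,::-1]
cv2.imwrite("pics/a.png",a);cv2.imwrite("pics/b.png",b)
for n,im in(("t",t),("s",s)):
    # bright blobs
    m=(im.min(2)>(150)).astype(np.uint8)
    k,l,st,c=cv2.connectedComponentsWithStats(m)
    print(n,[(np.round(c[i],1).tolist(),int(st[i,4])) for i in range(1,k) if 30<st[i,4]<600])
E
```

```text
t [([181.6, 78.1], 43)]
s []
```

View pics/a.png

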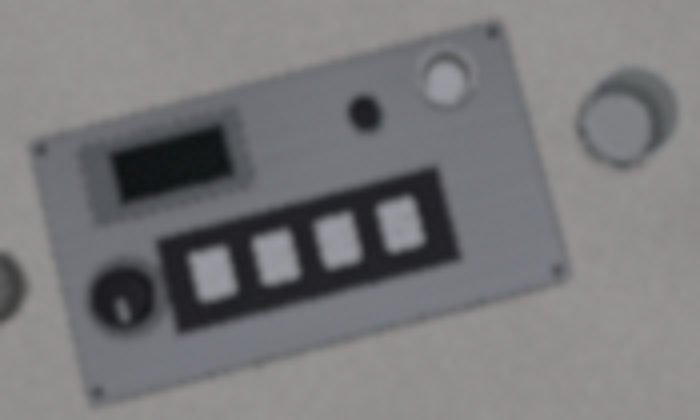

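View pics/b.png

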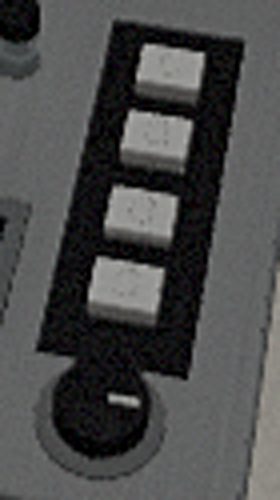

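The crops give top-view keys at (203.5,218.8), (219.3,214.5), (235,210) and (250.5,205.5). The vial is at about (241,178), the crucible at (261,170), and the dial at the left end.

```bash
cat > h.py <<'E'
import numpy as np,pickle
from scipy.optimize import least_squares
def proj(c,P):
    E=c["extrinsics"];p=P@E[:3,:3].T+E[:3,3];p=p*[1,-1,-1];q=p@c["mtx"].T;return q[:,:2]/q[:,2:]
Y=np.array([.069,.023,-.023,-.069])
def keys(v,z=.0,ys=Y,x=0):
    a=v[2];return np.c_[v[0]+x*np.cos(a)-ys*np.sin(a),v[1]+x*np.sin(a)+ys*np.cos(a),np.full(len(ys),.073+z)]
E
python3 - <<'E'
from h import *
from station import status
t=pickle.load(open("top.pkl","rb"));s=pickle.load(open("side.pkl","rb"))
T=np.array([(203.5,218.75),(219.25,214.5),(235,210),(250.5,205.5)])
S=np.array([(281.75,261.5),(285.25,243.25),(289.25,224.5),(292.5,207.5)])
for w in((1,1),(1,0),(0,1)):
    r=least_squares(lambda v:np.r_[(proj(t,keys(v))-T).ravel()*w[0],(proj(s,keys(v))-S).ravel()*w[1]],[.5,.1,.2])
    print(r.x,np.degrees(r.x[2]),r.cost)
    if w==(1,1):
        print(np.round(keys(r.x),4)); print(np.round(r.fun,1))
E
```

```text
[0.51107944 0.12868959 0.23604837] 13.524575462995196 2.8855916621785243
[[0.4949 0.1958 0.073 ]
 [0.5057 0.1511 0.073 ]
 [0.5165 0.1063 0.073 ]
 [0.5272 0.0616 0.073 ]]
[-0.7 -0.2 -0.8 -0.2 -0.9  0.1 -0.9  0.3  0.2  0.1  0.5 -1.2  0.1 -0.7
  0.1 -0.8]
[0.51103027 0.12639361 0.24558425] 14.07094095134284 0.0530264817680822
[0.5109129  0.13034118 0.23173019] 13.277161594745913 0.5209896031074744
```

```bash
python3 -m creep '[1,40,-31,0,0,1,40,-31,0,0,1,40,-31,0,0,1,40,-31,0,0,1,40,-31,0,0,1,40,-31,0,0,1,40,-31,0,0,1,40,-31,0,0]' 30
```

```text
clock: 1.1
position: [0.4088, -0.3106, 0.1944]
orientation: [-180.0, 0.0, 14.1]
ft_force: [0.1, 0.4, -0.3]
width: -0.0
gripper_force: 0.0
```

```bash
python3 -m creep '[1,24,-55,0,0,1,24,-55,0,0,1,24,-55,0,0,1,24,-55,0,0,1,24,-55,0,0,1,24,-55,0,0,1,20,-45,0,0,1,0,0,0,0]'
python3 - <<'E'
from station import status,eyes
import cv2,pickle,numpy as np
s=status.get_state();print(s["position"],s["orientation"],s["ft_force"])
c=eyes.capture("wrist");c["st"]=s;pickle.dump(c,open("w.pkl","wb"))
cv2.imwrite("pics/w0.png",c["image"][...,::-1]);print(c["T_tool_cam"])
E
```

```text
clock: 2.1
position: [0.4757, 0.0967, 0.1947]
orientation: [-179.9, -0.1, 14.5]
ft_force: [0.2, -0.9, -0.0]
width: -0.0
gripper_force: 0.0
[0.47574608 0.09674858 0.19474194] [-1.79863178e+02 -6.41086448e-02  1.45497447e+01] [ 0.15429859 -0.94581503 -0.04552752]
[[-6.47529186e-04  9.45077743e-01  3.26844979e-01  8.39639948e-02]
 [ 9.99999189e-01  2.53422959e-04  1.24837243e-03 -3.08592469e-04]
 [ 1.09697898e-03  3.26845522e-01 -9.45077140e-01 -1.78887287e-01]
 [ 0.00000000e+00  0.00000000e+00  0.00000000e+00  1.00000000e+00]]
```

View pics/w0.png

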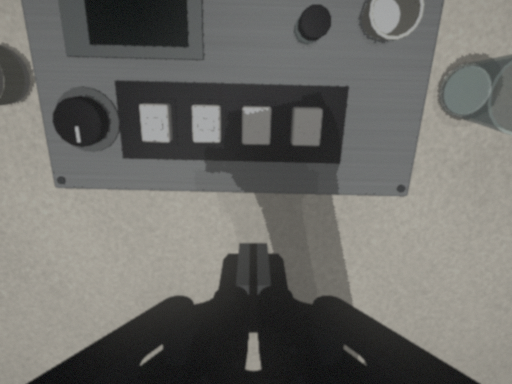

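The wrist view shows the key tops at about (155,123), (206,123.5), (256,126) and (306.5,126), with the dial at (80,120) and fingers shut.

```bash
python3 - <<'E'
from h import *
from scipy.spatial.transform import Rotation as R
t=pickle.load(open("top.pkl","rb"));s=pickle.load(open("side.pkl","rb"));w=pickle.load(open("w.pkl","rb"))
T=np.array([(203.5,218.75),(219.25,214.5),(235,210),(250.5,205.5)])
S=np.array([(281.75,261.5),(285.25,243.25),(289.25,224.5),(292.5,207.5)])
W=np.array([(155,123),(206,123.5),(256,126),(306.5,126)])
M=np.eye(4);M[:3,:3]=R.from_euler('xyz',w["st"]["orientation"],degrees=True).as_matrix();M[:3,3]=w["st"]["position"]
w["extrinsics"]=np.linalg.inv(M@w["T_tool_cam"])
for k in((1,1,1),(0,0,1)):
    r=least_squares(lambda v:np.r_[(proj(t,keys(v))-T).ravel()*k[0],(proj(s,keys(v))-S).ravel()*k[1],(proj(w,keys(v))-W).ravel()*k[2]],[.5,.1,.2])
    print(r.x,np.degrees(r.x[2]),r.cost,np.round(r.fun[-8:],1))
K=keys(r.x);d=K-M[:3,3];print(np.round(K,4),np.round(d@M[:3,:3]*1000,1))
E
```

```text
[0.51290003 0.12811095 0.23301418] 13.35072914781944 7.356632024303629 [-0.7  0.6 -0.8  1.2  0.1 -0.3  0.4  0.8]
[0.51343609 0.12798999 0.23135065] 13.255415897400916 1.1338914261123016 [-0.5 -0.1 -0.5  0.6  0.4 -0.8  0.7  0.4]
[[0.4976 0.1952 0.073 ]
 [0.5082 0.1504 0.073 ]
 [0.5187 0.1056 0.073 ]
 [0.5293 0.0608 0.073 ]] [[ 45.8 -89.5 122. ]
 [ 44.7 -43.5 121.9]
 [ 43.7   2.5 121.8]
 [ 42.6  48.5 121.7]]
```

```bash
python3 -m creep '[1,23,-45,0,0,1,23,-44.5,0,1,1,0,0,50,0,1,0,0,45,0,1,0,0,10,0,1,0,0,0,0]'; python3 -c "
from station import status
s=status.get_state();print(s['position'],s['orientation'],s['ft_force'])"
```

```text
clock: 2.9
position: [0.499, 0.1886, 0.0896]
orientation: [180.0, 0.0, 13.0]
ft_force: [-0.1, 0.1, 0.2]
width: 0.0002
gripper_force: 0.0
[0.4990293  0.18858653 0.08963311] [1.79986021e+02 4.88555437e-02 1.30054279e+01] [-0.13495009  0.07544531  0.2433252 ]
```

```bash
python3 -m creep '[1,0,-6.5,0,0,1,0,0,6,0,1,0,0,6,0,1,0,0,0,0,1,0,0,0,0]'
```

```text
clock: 3.52
position: [0.4974, 0.1959, 0.0775]
orientation: [180.0, 0.0, 13.1]
ft_force: [-0.3, 0.7, -0.2]
width: 0.0
gripper_force: 0.0
```

```bash
python3 -m creep '[1,0,0,2,0,1,0,0,0,0]'; python3 -c "
from station import status
s=status.get_state();print(s['position'],s['ft_force'])"
```

```text
clock: 3.78
position: [0.4973, 0.1959, 0.0754]
orientation: [180.0, 0.0, 13.1]
ft_force: [-0.3, -0.0, 0.2]
width: 0.0001
gripper_force: 0.0
[0.49734499 0.19586752 0.07539829] [-0.3324416  -0.04733746  0.16989586]
```

Now 1 mm steps.

```bash
python3 -m creep '[1,0,0,1,0,1,0,0,0,0]'
```

```text
clock: 4.03
position: [0.4974, 0.1959, 0.0745]
orientation: [180.0, 0.0, 13.1]
ft_force: [-0.2, 1.2, -0.4]
width: -0.0
gripper_force: 0.0
```

```bash
python3 -m creep '[1,0,0,0.7,0,1,0,0,0,0]'
```

```text
clock: 4.28
position: [0.4974, 0.1959, 0.0738]
orientation: [180.0, 0.0, 13.1]
ft_force: [-0.7, -0.3, -0.3]
width: 0.0001
gripper_force: 0.0
```

```bash
python3 -m creep '[1,0,0,0.7,0,1,0,0,0,0]'; python3 -c "
from station import status
s=status.get_state();print(s['position'],s['ft_force'])"
```

```text
clock: 4.53
position: [0.4974, 0.1959, 0.0731]
orientation: [180.0, 0.0, 13.1]
ft_force: [0.2, 0.5, 0.2]
width: 0.0
gripper_force: 0.0
[0.49737182 0.19593329 0.07306489] [0.22650812 0.51379495 0.21261188]
```

```bash
python3 -m creep '[1,0,0,0.7,0,1,0,0,0,0]'
```

```text
clock: 4.78
position: [0.4974, 0.1959, 0.0724]
orientation: [180.0, 0.0, 13.1]
ft_force: [0.3, -0.1, 0.5]
width: -0.0
gripper_force: 0.0
```

```bash
python3 -c "
from station import status
s=status.get_state();print(s['position'],s['ft_force'],s['effort'])"
```

```text
[0.49739067 0.19592647 0.07237179] [ 0.28945733 -0.08211991  0.46642913] [-5.55006322e-03 -4.64549053e+01 -1.01223984e+01 -2.12490106e+01
  1.54500408e-02 -6.75152085e-03 -4.37945841e-03]
```

```bash
python3 -m creep '[1,0,0,0.7,0,1,0,0,0,0]'
```

```text
clock: 5.03
position: [0.4974, 0.1959, 0.0717]
orientation: [180.0, 0.0, 13.1]
ft_force: [0.0, 0.4, -1.0]
width: -0.0
gripper_force: 0.0
```

```bash
python3 -m creep '[1,0,0,0.7,0,1,0,0,0,0]'
```

```text
clock: 5.28
position: [0.4974, 0.1959, 0.071]
orientation: [180.0, 0.0, 13.1]
ft_force: [0.6, 0.7, -0.7]
width: -0.0001
gripper_force: 0.0
```

```bash
python3 -m creep '[1,0,0,0.6,0,1,0,0,0,0]'
```

```text
clock: 5.52
position: [0.4974, 0.1959, 0.0704]
orientation: [180.0, 0.0, 13.1]
ft_force: [0.2, 0.4, -0.7]
width: 0.0002
gripper_force: 0.0
```

```bash
python3 -m creep '[1,0,0,0.4,0,1,0,0,0,0]'
```

```text
clock: 5.78
position: [0.4974, 0.1959, 0.07]
orientation: [180.0, 0.0, 13.1]
ft_force: [1.2, -0.2, 0.3]
width: -0.0001
gripper_force: 0.0
```

```bash
python3 -m creep '[1,0,0,0.4,0,1,0,0,0,0]'
```

```text
clock: 6.02
position: [0.4974, 0.1959, 0.0696]
orientation: [180.0, -0.0, 13.1]
ft_force: [0.2, 0.1, 0.1]
width: 0.0002
gripper_force: 0.0
```

```bash
python3 -m creep '[1,0,0,0.4,0,1,0,0,0,0]'
```

```text
clock: 6.28
position: [0.4974, 0.1959, 0.0692]
orientation: [180.0, 0.0, 13.1]
ft_force: [-0.1, 0.5, -0.3]
width: 0.0001
gripper_force: 0.0
```

```bash
python3 - <<'E'
from station import eyes
import cv2,numpy as np
w=eyes.capture("wrist")["image"][60:330,130:390];s=eyes.capture("side")["image"][180:315,230:330]
w=cv2.resize(w,None,fx=1.6,fy=1.6);s=cv2.resize(s,(320,432),interpolation=2)
cv2.imwrite("pics/c.png",np.hstack([w,s])[...,::-1])
E
```

```text
(no output)
```

View pics/c.png

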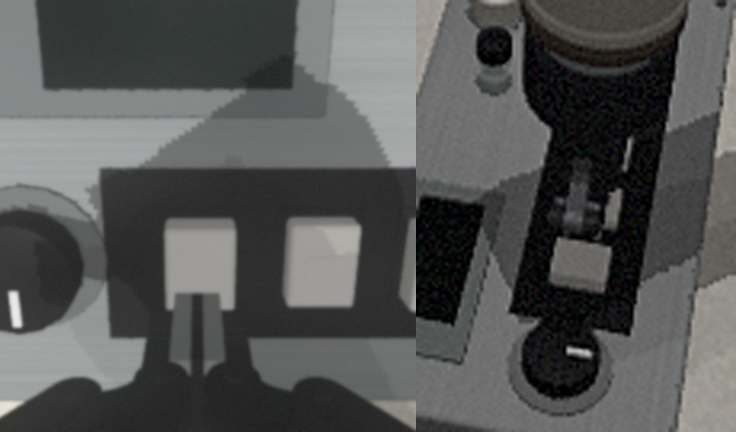

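The wrist crop shows the fingertip end at full-image pixel (252,244), near key 1's front edge at row 252. In the side view key 1 is fully visible at about (281,263), with the finger ending at about (280,252). I'll check this against projections.

```bash
python3 - <<'E'
from h import *
from scipy.spatial.transform import Rotation as R
s=pickle.load(open("side.pkl","rb"));w=pickle.load(open("w.pkl","rb"));print(w["mtx"])
E=s["extrinsics"];print("side cam at",-E[:3,:3].T@E[:3,3])
w["extrinsics"]=np.linalg.inv(w["T_tool_cam"])
P=np.array([[x,0,-h] for x in(-.011,0,.011) for h in(0,.005,.01,.015)])
print(np.c_[P,proj(w,P)].round(3))
M=R.from_euler('xyz',[180,0,13.1],degrees=True).as_matrix();Q=P@M.T+[.4974,.1959,.0692]
print(np.c_[P,proj(s,Q)].round(3))
E
```

```text
[[328.93540497   0.         252.8422154 ]
 [  0.         328.93540497 191.82831731]
 [  0.           0.           1.        ]]
side cam at [0.35110413 0.62823628 0.77841876]
[[-1.10000e-02  0.00000e+00  0.00000e+00  2.53773e+02  2.43248e+02]
 [-1.10000e-02  0.00000e+00 -5.00000e-03  2.53786e+02  2.47243e+02]
 [-1.10000e-02  0.00000e+00 -1.00000e-02  2.53800e+02  2.51436e+02]
 [-1.10000e-02  0.00000e+00 -1.50000e-02  2.53815e+02  2.55842e+02]
 [ 0.00000e+00  0.00000e+00  0.00000e+00  2.53778e+02  2.26786e+02]
 [ 0.00000e+00  0.00000e+00 -5.00000e-03  2.53792e+02  2.30451e+02]
 [ 0.00000e+00  0.00000e+00 -1.00000e-02  2.53806e+02  2.34300e+02]
 [ 0.00000e+00  0.00000e+00 -1.50000e-02  2.53821e+02  2.38349e+02]
 [ 1.10000e-02  0.00000e+00  0.00000e+00  2.53784e+02  2.09712e+02]
 [ 1.10000e-02  0.00000e+00 -5.00000e-03  2.53798e+02  2.13017e+02]
 [ 1.10000e-02  0.00000e+00 -1.00000e-02  2.53812e+02  2.16493e+02]
 [ 1.10000e-02  0.00000e+00 -1.50000e-02  2.53828e+02  2.20153e+02]]
[[-1.10000e-02  0.00000e+00  0.00000e+00  2.86373e+02  2.63291e+02]
 [-1.10000e-02  0.00000e+00 -5.00000e-03  2.86526e+02  2.61853e+02]
 [-1.10000e-02  0.00000e+00 -1.00000e-02  2.86680e+02  2.60402e+02]
 [-1.10000e-02  0.00000e+00 -1.50000e-02  2.86836e+02  2.58937e+02]
 [ 0.00000e+00  0.00000e+00  0.00000e+00  2.80662e+02  2.62246e+02]
 [ 0.00000e+00  0.00000e+00 -5.00000e-03  2.80789e+02  2.60805e+02]
 [ 0.00000e+00  0.00000e+00 -1.00000e-02  2.80917e+02  2.59352e+02]
 [ 0.00000e+00  0.00000e+00 -1.50000e-02  2.81046e+02  2.57885e+02]
 [ 1.10000e-02  0.00000e+00  0.00000e+00  2.74971e+02  2.61203e+02]
 [ 1.10000e-02  0.00000e+00 -5.00000e-03  2.75072e+02  2.59761e+02]
 [ 1.10000e-02  0.00000e+00 -1.00000e-02  2.75174e+02  2.58305e+02]
 [ 1.10000e-02  0.00000e+00 -1.50000e-02  2.75276e+02  2.56836e+02]]
```

The tip seems to stop well above the key. Both views put it about 30 mm short of the nominal TCP, which fits the zero force. I'll keep feeling downward in small steps, with a force check between moves.

```bash
cat > ok.py <<'E'
from station import status
import sys
s=status.get_state();f=s["ft_force"][2];print(round(s["clock"],2),round(s["position"][2]*1000,2),round(f,2))
sys.exit(f>1.7)
E
m="python3 -m creep"
python3 -m creep '[1,0,0,0.5,0,1,0,0,0,0]' >/dev/null; python3 ok.py && python3 -m creep '[1,0,0,0.5,0,1,0,0,0,0]' >/dev/null && python3 ok.py && python3 -m creep '[1,0,0,1,0,1,0,0,0,0]' >/dev/null && python3 ok.py && python3 -m creep '[1,0,0,1,0,1,0,0,0,0]' >/dev/null && python3 ok.py && python3 -m creep '[1,0,0,1,0,1,0,0,0,0]' >/dev/null && python3 ok.py && python3 -m creep '[1,0,0,1,0,1,0,0,0,0]' >/dev/null && python3 ok.py
```

```text
6.62 68.67 0.19False
```

```bash
sed -i 's/sys.exit(f>1.7)/sys.exit(int(f>1.7))/' ok.py
python3 -m creep '[1,0,0,0.5,0,1,0,0,0,0]' >/dev/null; python3 ok.py && python3 -m creep '[1,0,0,1,0,1,0,0,0,0]' >/dev/null && python3 ok.py && python3 -m creep '[1,0,0,1,0,1,0,0,0,0]' >/dev/null && python3 ok.py && python3 -m creep '[1,0,0,1,0,1,0,0,0,0]' >/dev/null && python3 ok.py && python3 -m creep '[1,0,0,1,0,1,0,0,0,0]' >/dev/null && python3 ok.py && python3 -m creep '[1,0,0,1,0,1,0,0,0,0]' >/dev/null && python3 ok.py
```

```text
6.88 68.17 -0.13
7.12 67.13 0.29
7.38 66.11 -0.71
7.62 65.1 0.17
7.88 64.13 -0.77
8.12 63.12 -0.26
```

```bash

python3 -m creep '[1,0,0,1,0]' >/dev/null; python3 ok.py && python3 -m creep '[1,0,0,1,0]' >/dev/null && python3 ok.py && python3 -m creep '[1,0,0,1,0]' >/dev/null && python3 ok.py && python3 -m creep '[1,0,0,1,0]' >/dev/null && python3 ok.py && python3 -m creep '[1,0,0,1,0]' >/dev/null && python3 ok.py && python3 -m creep '[1,0,0,1,0]' >/dev/null && python3 ok.py && python3 -m creep '[1,0,0,1,0]' >/dev/null && python3 ok.py && python3 -m creep '[1,0,0,1,0]' >/dev/null && python3 ok.py
python3 - <<'E'
from station import eyes
import cv2,numpy as np
w=eyes.capture("wrist")["image"][110:270,180:330];s=eyes.capture("side")["image"][215:295,240:320]
w=cv2.resize(w,(400,427));s=cv2.resize(s,(400,427),interpolation=2)
cv2.imwrite("pics/d.png",np.hstack([w,s])[...,::-1])
E
```

```text
8.25 62.23 -1.38
8.38 61.16 -0.76
8.5 60.13 0.22
8.62 59.13 -0.16
8.75 58.15 0.03
8.88 57.15 0.09
9.0 56.14 -0.22
9.12 55.16 0.1
```

View pics/d.png

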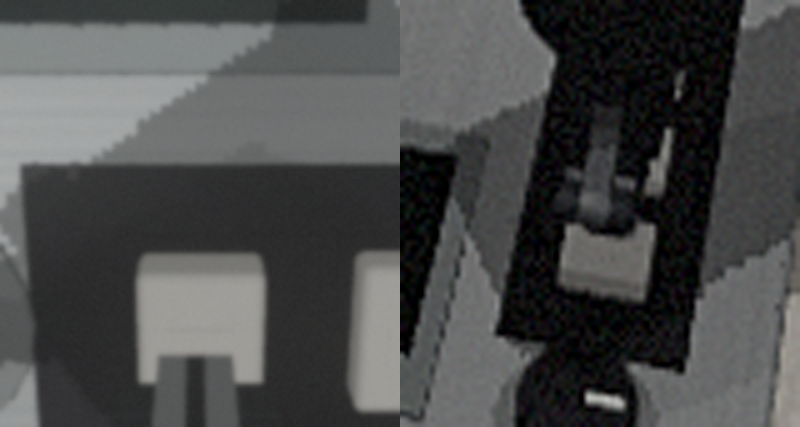

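The side view has the fingertip end at about (280,259) and the key-top centre at (281,261.5), so roughly 10 mm of gap is left, laterally centred. I'll continue down.

```bash

python3 -m creep '[1,0,0,1,0]' >/dev/null; python3 ok.py && python3 -m creep '[1,0,0,1,0]' >/dev/null && python3 ok.py && python3 -m creep '[1,0,0,1,0]' >/dev/null && python3 ok.py && python3 -m creep '[1,0,0,1,0]' >/dev/null && python3 ok.py && python3 -m creep '[1,0,0,1,0]' >/dev/null && python3 ok.py && python3 -m creep '[1,0,0,1,0]' >/dev/null && python3 ok.py && python3 -m creep '[1,0,0,1,0]' >/dev/null && python3 ok.py && python3 -m creep '[1,0,0,1,0]' >/dev/null && python3 ok.py && python3 -m creep '[1,0,0,1,0]' >/dev/null && python3 ok.py && python3 -m creep '[1,0,0,1,0]' >/dev/null && python3 ok.py && python3 -m creep '[1,0,0,1,0]' >/dev/null && python3 ok.py && python3 -m creep '[1,0,0,1,0]' >/dev/null && python3 ok.py
```

```text
9.35 54.21 -0.58
9.47 53.13 -0.69
9.6 52.14 -0.64
9.72 51.13 -0.35
9.85 50.14 0.77
9.97 49.12 0.48
10.1 48.16 0.13
10.22 47.14 0.31
10.35 46.14 0.51
10.47 45.17 -0.31
10.6 44.16 -0.35
10.72 43.16 0.05
```

```bash

python3 -m creep '[1,0,0,0.7,0,1,0,0,0,0]' >/dev/null; python3 ok.py && python3 -m creep '[1,0,0,0.7,0,1,0,0,0,0]' >/dev/null && python3 ok.py && python3 -m creep '[1,0,0,0.7,0,1,0,0,0,0]' >/dev/null && python3 ok.py && python3 -m creep '[1,0,0,0.7,0,1,0,0,0,0]' >/dev/null && python3 ok.py && python3 -m creep '[1,0,0,0.7,0,1,0,0,0,0]' >/dev/null && python3 ok.py  && python3 -m creep '[1,0,0,0.7,0,1,0,0,0,0]' >/dev/null && python3 ok.py
python3 - <<'E'
from station import eyes
import cv2,numpy as np
w=eyes.capture("wrist")["image"][110:270,180:330];s=eyes.capture("side")["image"][215:295,240:320]
w=cv2.resize(w,(400,427));s=cv2.resize(s,(400,427),interpolation=2)
cv2.imwrite("pics/e.png",np.clip(np.hstack([w,s])[...,::-1]*1.4,0,255))
E
```

```text
10.97 42.46 0.69
11.22 41.78 0.74
11.47 41.05 -0.25
11.72 40.35 0.61
11.97 39.65 0.4
12.22 38.97 -0.51[ WARN:0@1.105] global loadsave.cpp:1063 imwrite_ Unsupported depth image for selected encoder is fallbacked to CV_8U.
```

View pics/e.png

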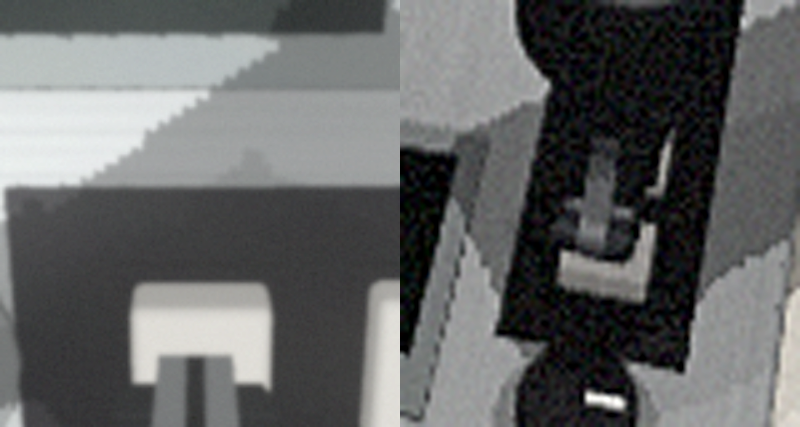

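The side view shows the tip at about (279,263), which is almost touching key 1's top. I'll continue in fine steps.

```bash

python3 -m creep '[1,0,0,0.6,0,1,0,0,0,0]' >/dev/null; python3 ok.py && python3 -m creep '[1,0,0,0.6,0,1,0,0,0,0]' >/dev/null && python3 ok.py && python3 -m creep '[1,0,0,0.6,0,1,0,0,0,0]' >/dev/null && python3 ok.py && python3 -m creep '[1,0,0,0.6,0,1,0,0,0,0]' >/dev/null && python3 ok.py && python3 -m creep '[1,0,0,0.6,0,1,0,0,0,0]' >/dev/null && python3 ok.py  && python3 -m creep '[1,0,0,0.6,0,1,0,0,0,0]' >/dev/null && python3 ok.py
```

```text
12.57 38.38 -0.31
12.82 37.76 -0.07
13.07 37.31 2.53
```

```bash

python3 -m creep '[1,0,0,0.15,0,1,0,0,0,0]' >/dev/null; python3 ok.py;  python3 -m creep '[1,0,0,0.15,0,1,0,0,0,0]' >/dev/null; python3 ok.py
```

```text
13.32 37.16 1.7
13.57 36.95 1.58
```

Key 1 yields at about 2 N, so it is up, with contact at z ≈ 37.4. I'll finish the tap and move to key 2.

```bash

python3 -m creep '[1,0,0,0.5,0,1,0,0,0,0]' >/dev/null; python3 ok.py;  python3 -m creep '[1,0,0,-8,0,1,0,23,0,0,1,0,23,0,0,1,0,0,5,0,1,0,0,0,0]'; python3 ok.py && python3 -m creep '[1,0,0,0.9,0,1,0,0,0,0]' >/dev/null && python3 ok.py && python3 -m creep '[1,0,0,0.6,0,1,0,0,0,0]' >/dev/null; python3 ok.py && python3 -m creep '[1,0,0,0.5,0,1,0,0,0,0]' >/dev/null && python3 ok.py && python3 -m creep '[1,0,0,0.5,0,1,0,0,0,0]' >/dev/null && python3 ok.py
```

```text
13.82 36.43 2.65
clock: 14.45
position: [0.5073, 0.1518, 0.0392]
orientation: [-180.0, 0.0, 13.1]
ft_force: [-0.8, 0.8, 0.1]
width: 0.0002
gripper_force: 0.0
14.45 39.22 0.12
14.7 38.55 0.7
14.95 37.89 0.21
15.2 37.39 -0.2
15.45 36.9 0.29
```

```bash

python3 -m creep '[1,0,0,0.5,0,1,0,0,0,0]' >/dev/null; python3 ok.py && python3 -m creep '[1,0,0,0.5,0,1,0,0,0,0]' >/dev/null && python3 ok.py && python3 -m creep '[1,0,0,0.5,0,1,0,0,0,0]' >/dev/null && python3 ok.py && python3 -m creep '[1,0,0,0.5,0,1,0,0,0,0]' >/dev/null && python3 ok.py && python3 -m creep '[1,0,0,0.5,0,1,0,0,0,0]' >/dev/null && python3 ok.py && python3 -m creep '[1,0,0,0.4,0,1,0,0,0,0]' >/dev/null && python3 ok.py && python3 -m creep '[1,0,0,0.3,0,1,0,0,0,0]' >/dev/null && python3 ok.py && python3 -m creep '[1,0,0,0.3,0,1,0,0,0,0]' >/dev/null && python3 ok.py
```

```text
15.7 36.39 0.22
15.95 35.88 -0.26
16.2 35.37 0.2
16.45 34.89 0.4
16.7 34.37 -0.59
16.95 33.98 0.79
17.2 33.71 -1.18
17.45 33.57 2.34
```

Key 2 is touched about 4 mm lower, so it looks like the latched one. I'll tap keys 3 and 4 before pressing.

```bash

python3 -m creep '[1,0,0,-11,0,1,0,23,0,0,1,0,23,0,0,1,0,0,6,0,1,0,0,0,0]'; python3 ok.py && python3 -m creep '[1,0,0,0.6,0,1,0,0,0,0]' >/dev/null && python3 ok.py && python3 -m creep '[1,0,0,0.5,0,1,0,0,0,0]' >/dev/null && python3 ok.py && python3 -m creep '[1,0,0,0.5,0,1,0,0,0,0]' >/dev/null && python3 ok.py && python3 -m creep '[1,0,0,0.4,0,1,0,0,0,0]' >/dev/null && python3 ok.py && python3 -m creep '[1,0,0,0.3,0,1,0,0,0,0]' >/dev/null && python3 ok.py
```

```text
clock: 18.08
position: [0.5178, 0.107, 0.0383]
orientation: [-180.0, 0.0, 13.1]
ft_force: [0.8, -0.3, 0.3]
width: 0.0
gripper_force: 0.0
18.07 38.29 0.35
18.32 37.91 0.23
18.57 37.39 0.05
18.82 36.96 2.17
```

```bash

python3 -m creep '[1,0,0,0.5,0,1,0,0,0,0]' >/dev/null; python3 ok.py;  python3 -m creep '[1,0,0,-8,0,1,0,23,0,0,1,0,23,0,0,1,0,0,6,0,1,0,0,0,0]'; python3 ok.py && python3 -m creep '[1,0,0,0.6,0,1,0,0,0,0]' >/dev/null && python3 ok.py && python3 -m creep '[1,0,0,0.5,0,1,0,0,0,0]' >/dev/null && python3 ok.py && python3 -m creep '[1,0,0,0.5,0,1,0,0,0,0]' >/dev/null && python3 ok.py && python3 -m creep '[1,0,0,0.4,0,1,0,0,0,0]' >/dev/null && python3 ok.py && python3 -m creep '[1,0,0,0.3,0,1,0,0,0,0]' >/dev/null && python3 ok.py
```

```text
19.07 36.39 3.7
clock: 19.7
position: [0.528, 0.0619, 0.0379]
orientation: [-180.0, 0.1, 13.1]
ft_force: [0.1, -0.4, -0.0]
width: -0.0
gripper_force: 0.0
19.7 37.95 -0.05
19.95 37.78 -0.38
20.2 37.4 0.0
20.45 36.87 2.79
```

Key 4 is up. I'll confirm it, then return to key 2.

```bash

python3 -m creep '[1,0,0,0.4,0,1,0,0,0,0]' >/dev/null; python3 ok.py;  python3 -m creep '[1,0,0,-9,0,1,0,-31,0,0,1,0,-31,0,0,1,0,-30,0,0,1,0,0,0,0,1,0,0,10,0,1,0,0,0,0]'; python3 ok.py
```

```text
20.7 36.39 2.76
clock: 21.58
position: [0.5073, 0.1491, 0.0342]
orientation: [179.9, 0.1, 13.0]
ft_force: [0.4, 0.1, -0.4]
width: -0.0001
gripper_force: 0.0
21.57 34.22 -0.43
```

```bash

python3 -m creep '[1,0,-1.5,0,0,1,0,0,1,0,1,0,0,0,0]' >/dev/null; python3 ok.py; python3 -m creep '[1,0,0,1,0,1,0,0,0,0]' >/dev/null; python3 ok.py; python3 -m creep '[1,0,0,1,0,1,0,0,0,0]' >/dev/null; python3 ok.py; python3 -m creep '[1,0,0,0.7,0,1,0,0,0,0]' >/dev/null; python3 ok.py; python3 -m creep '[1,0,0,0.5,0,1,0,0,0,0]' >/dev/null; python3 ok.py
```

```text
21.95 34.31 -0.21
22.2 33.53 2.34
22.45 32.68 6.49
22.7 32.04 6.46
22.95 31.58 6.82
```

```bash

python3 -m creep '[1,0,0,0.6,0,1,0,0,0,0]' >/dev/null; python3 ok.py; python3 -m creep '[1,0,0,0.6,0,1,0,0,0,0]' >/dev/null; python3 ok.py; python3 -m creep '[1,0,0,0.5,0,1,0,0,0,0]' >/dev/null; python3 ok.py; python3 -m creep '[1,0,0,0.4,0,1,0,0,0,0]' >/dev/null; python3 ok.py
```

```text
23.2 31.01 7.23
23.45 30.47 7.47
23.7 30.03 8.57
23.95 29.65 7.63
```

```bash

python3 -m creep '[1,0,0,0.4,0,1,0,0,0,0]' >/dev/null; python3 ok.py; python3 -m creep '[1,0,0,-3,0,1,0,0,-3,0,1,0,0,0,0]' >/dev/null; python3 ok.py;python3 -m creep '[1,0,0,-0.5,0,1,0,0,0,0]' >/dev/null; python3 ok.py
```

```text
24.2 29.27 8.1
24.57 34.89 4.06
24.82 35.1 4.78
```

The key still pushes back with about 4 N above the latched height, so it has unlatched. I'll lift clear and check.

```bash

python3 -m creep '[1,0,0,-5,0,1,0,0,-30,0,1,0,0,-50,0,1,0,0,-50,0,1,-40,0,0,0,1,-40,0,0,0,1,0,0,0,0,1,0,0,0,0]'
python3 - <<'E'
from station import eyes
import cv2,numpy as np
w=eyes.capture("wrist")["image"];s=eyes.capture("side")["image"][190:315,250:320]
cv2.imwrite("pics/f.png",np.hstack([cv2.resize(w,(512,384)),cv2.resize(s,(215,384),interpolation=2)])[...,::-1])
E
```

```text
clock: 25.82
position: [0.4302, 0.1344, 0.1704]
orientation: [180.0, -0.1, 13.1]
ft_force: [1.0, -0.1, -0.7]
width: 0.0002
gripper_force: 0.0
```

View pics/f.png

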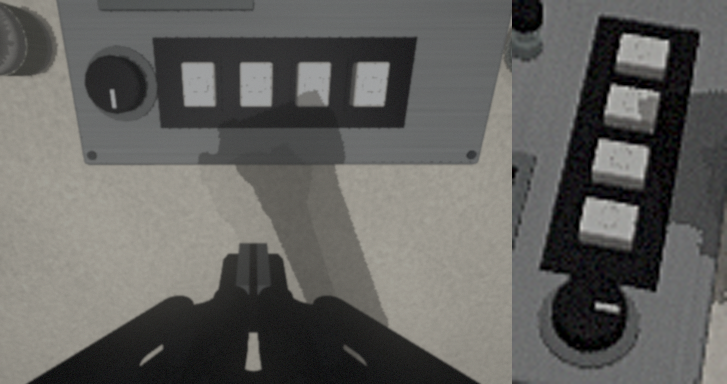

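All four keys look level, with key 2 at (256,84), and the robot is clear of everything. Handing in.

```bash
python3 -c "
from station import robot
print(robot.job_done())"
```

```text
the job is handed in; nothing more can be done
None
```

I tapped all four keys in order from the dial, and the second one was latched. I pressed it firmly and it unlatched and looks level with the others. The job is handed in, with no verdict shown; the clock was about 26 s, the highest force I read was 8.6 N, and the up keys were pressed only about 1 mm.

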